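# Refit the push-knob of a basin mixer tap and hold the tap open

### The job

The chrome knob of the push-type basin tap has been taken off and stands on the counter: put it back on the tap's D-shaped spindle, its pointer nose on the same side as the spindle's flat, and push it fully home. Then press it right down against the tap's spring and keep it pressed, so that you finish still holding the tap open. Do not disturb the tumbler, the soap pump, the soap dish or the screwdriver.

Things in the scene. Friction and masses are not known exactly. Their poses are not given: they have to be found in the camera images.
- knob: Loose chrome tap knob, about 130 g, upright on the counter: smooth round cap 46 mm in diameter, 34 mm high, with a pointer nose 12 mm wide reaching 36 mm from the axis (4 to 31 mm up) and a rib on top towards it. Origin: centre of the underside; z up, x along the nose. Blind D hole from below, 18 deep, 19.2 mm in diameter, flat 4 mm from the axis on the nose's side, mouth chamfered 1 mm.
- spindle_tip (a point): Centre of the top end of the tap's brass spindle, 141 mm above the counter at rest; z up, x out through its flat. D part: 16 mm long down from here, 18 mm in diameter, flat 3.5 mm from the axis, tip chamfered 1 mm. Below it a round shoulder 26 mm in diameter, on which the knob's underside rests when fully home. Sinks as it is pressed. Twists stiffly (0.06 N m).
- plunge (a joint): How far the spindle is pressed down (m): 0 at rest, 0.008 at its stop. A spring lifts it back: it starts to move at about 6 N and needs about 11 N at the stop. With the knob home and pressed to the stop, 4 mm are left between the knob's underside and the top of the tap's body.
- tap: Chrome mixer tap fixed to the counter: upright round body 46 to 50 mm in diameter (foot 60 mm), top 113 mm above the counter; a spout 25 mm thick, no higher than 83 mm, reaches 142 mm along x over the sunken basin. Origin: centre of its foot; z up, x along the spout. The spindle is turned relative to it.
- tumbler: Bystander: white ceramic tumbler, 72 mm in diameter, 95 mm high. Origin: centre of its underside. Leave it alone.
- soap_pump: Bystander: white soap pump bottle, 62 mm in diameter, 156 mm high with its nozzle. Origin: centre of its underside. Leave it alone.
- soap_dish: Bystander: white dish, 112 mm in diameter, with a bar of soap, 36 mm high. Origin: centre of its underside. Leave it alone.
- screwdriver: Bystander: screwdriver 190 mm long lying on the counter between the robot and the tap, 26 mm thick. Origin: middle, underside. Leave it alone.
Things that resemble listed ones, but are neither listed nor needed, are in the scene too. Leave any purple look-alike of the knob alone.

How it is judged:
On the way:
1. the knob is fully home on the spindle's D (z of knob in the frame of spindle_tip below -0.014 m and horizontal distance between knob and spindle_tip below 0.003 m and angle between the x axis of knob and the x axis of spindle_tip, either way round below 0.3 rad), for 0.2 s.
At the end, for the whole second after the job is handed in: The knob is fully home on the spindle (its underside within 2 mm of the shoulder, on the axis within 3 mm, flat to flat within 0.3 rad, upright within 0.1 rad) and the gripper's fingers, still on the knob, keep the spindle pressed down more than 6 mm of its 8 mm travel through the last second (all of step 1 and angle between knob's own z axis and vertical below 0.1 rad and value of joint plunge above 0.006 m and contact force between the fingers and knob above 2 N); the arm keeps its last pose, push and grip.
It fails at once if the tumbler was moved by more than 30 mm (distance of tumbler from where it was at the start of the episode above 0.03 m).
It fails at once if the soap pump was moved by more than 30 mm (distance of soap_pump from where it was at the start of the episode above 0.03 m).
It fails at once if the soap dish was moved by more than 30 mm (distance of soap_dish from where it was at the start of the episode above 0.03 m).
It fails at once if the screwdriver was moved by more than 30 mm (distance of screwdriver from where it was at the start of the episode above 0.03 m).
It also fails if it takes over 42 s, if anything falls off the work surface, if the arm or the gripper's body presses on something with over 40 N, if the wrist force passes 120 N, or if a joint passes its speed limit or range.

### The arm

A 6-joint arm with a two-finger parallel gripper is mounted at the origin on the work surface. World frame = base frame: x ahead of the robot, y to its left, z up, the work surface at z = 0. Lengths are in m, angles in rad, forces in N, time in s.
With the tool pointing down it reaches from about 0.25 to 0.8 m from the base axis. Payload 8.5 kg.
Tool frame: the origin (TCP) lies midway between the tips of the shut fingers; the grasp point (between the pads) lies 19 mm behind it; z points along the fingers, y is the line along which they close (so a half turn about z gives the same grasp; the last joint's range is limited). The gripper opens to 85 mm and grips with 20 to 120 N. Pads are 22 mm wide; open, the fingers measure 114 mm over their backs; the gripper's body (76 mm by 85 mm) begins 54 mm behind the grasp point. The pads swing forward as they close: fully open they stand 13 mm farther back than shut.
Start: joints at [1.199, 0.238, -0.013, 1.319, 0, 1.571], TCP at [0.191, 0.489, 0.2] pointing down, gripper open.
Joint ranges: [-2.66, 2.66], [-1.03, 1.9], [-1.14, 1.46], [-1.82, 2.27], [-1.45, 1.34], [-3.14, 3.14]. Speed limits (rad/s): [2.22, 2.22, 2.79, 3.14, 3.14, 3.14].

### API

Orientations are given as a unit quaternion [x, y, z, w].
In Python, from workcell import manip gives the robot as it stands.
- The arm moves only by the shell command python3 -m creep 'ROWS' [FORCE]. ROWS is a JSON object whose one key "series" holds a list of rows, each an object with "travel": the shift along the tool's x, y, z in m, a list of three; "rotation": the turn, a rotation vector about the tool's x, y, z in degrees, a list of three; "gripper": the closure, from -1 (fully open) to 1 (shut). A call has 1 to 10 rows; each row is the pose to reach, as a shift and turn from the pose commanded when the call began, along the tool's axes at that moment; what a row does not reach only later rows make up. A row lasts 1/8 s, in which the tool goes at most 62.5 mm and 10.7 degrees, less where a joint would pass 70% of its speed; a pose out of reach is approached as far as the arm can. A call with a gripper value outside its range is refused whole. The fingers move at their own pace and stop on an object; FORCE is the grip in N (left out, the last holds). Time passes only in rows, so rows that repeat a pose let the fingers close. It gives the time, the measured TCP pose, the force, the opening and the grip force at its end, in the units of the state.
- manip.read_state(): the state, without advancing time (a new reading comes with each control period).
- manip.read_camera(name): name is "scene" or "top"; returns (picture, depth): 384x512x3 uint8, red, green, blue; 384x512 float32, m along the optical axis (not along the pixel's ray), 0 where there is no reading.
- manip.camera_info(name): a dict with "fx", "fy", "cx", "cy" (pixels), "k1" (the pictures are not rectified: a ray, as slopes to the right and down, at radius r is drawn at 1 + k1 r^2 times it, then the intrinsics apply), "world_from_camera" (4x4, takes a point from camera to world coordinates). Camera axes: x right, y down, z forward; pixel columns grow to the right and rows downward; lengths in m; the calibration is good to about 2 mm. A picture is of the moment at which its call begins. camera_info takes no time and is no camera call.
- manip.hand_in(): hands the job in; it is judged then, once.
The state is a dict: "time": time; "q": joint angles; "joint_vel": joint speeds; "joint_efforts": joint torques, N m; "tcp_pos": TCP position; "ee_rot": TCP orientation; "ft_force": force on the tool from outside, world axes, zero at the start; "moment": the same for the moment, N m; "finger_gap": finger opening in m; "grasp_force": force on a finger pad.
Only numpy, scipy, OpenCV 4.12 (cv2) and the standard library are available. Lean on these libraries where they do the work, as an engineer would, in place of code of your own. Each camera call takes 0.05 s, during which the arm holds its last target. There are 200 camera calls.

## Working session

There is one attempt and no reset: what is moved stays moved. The work goes in short steps, Python scripts to look and compute and a shell command to move; the robot and the scene stay as the last step left them, time stands still between calls to the robot, and variables do not carry over. Pictures are saved under pics/ and viewed, at most 10 in all, crops included, and the job is handed in when it is done.

```bash
mkdir -p pics
cat > h.py <<'E'
import numpy as np, cv2
from workcell import manip
def snap(n,tag):
    p,d=manip.read_camera(n); cv2.imwrite(f'pics/{tag}.png',p[:,:,::-1]); np.save(f'pics/{tag}.npy',d); return p,d
def ray(n,u,v):
    c=manip.camera_info(n); K=np.array([[c['fx'],0,c['cx']],[0,c['fy'],c['cy']],[0,0,1.]])
    # r_d = r(1+k1 r^2)
    xy=cv2.undistortPoints(np.array([[[u,v]]],float),K,np.array([c['k1'],0,0,0,0.]))[0,0]
    T=np.array(c['world_from_camera']); return T, np.array([xy[0],xy[1],1.])
def pt(n,u,v,z):   # depth along axis
    T,r=ray(n,u,v); return T[:3,:3]@(r*z)+T[:3,3]
def onz(n,u,v,h):  # intersection with plane z=h
    T,r=ray(n,u,v); d=T[:3,:3]@r; o=T[:3,3]; return o+d*(h-o[2])/d[2]
def cloud(n,d):
    c=manip.camera_info(n); K=np.array([[c['fx'],0,c['cx']],[0,c['fy'],c['cy']],[0,0,1.]])
    v,u=np.mgrid[:384,:512]; g=np.stack([u,v],-1).reshape(-1,1,2).astype(float)
    xy=cv2.undistortPoints(g,K,np.array([c['k1'],0,0,0,0.])).reshape(384,512,2)
    P=np.dstack([xy,np.ones((384,512))])*d[...,None]; T=np.array(c['world_from_camera'])
    return P@T[:3,:3].T+T[:3,3]
E
python3 - <<'E'
from h import *
for n in('scene','top'):
    snap(n,n+'0'); c=manip.camera_info(n); print(n,{k:np.round(v,3).tolist() for k,v in c.items()})
a=cv2.imread('pics/scene0.png');b=cv2.imread('pics/top0.png')
s=manip.read_state();print(s)
E
```

```text
scene {'fx': 403.147, 'fy': 403.147, 'cx': 255.471, 'cy': 188.223, 'k1': -0.044, 'world_from_camera': [[0.068, 0.598, -0.799, 1.304], [0.998, -0.026, 0.065, -0.087], [0.018, -0.801, -0.598, 0.724], [0.0, 0.0, 0.0, 1.0]]}
top {'fx': 385.242, 'fy': 385.242, 'cx': 258.274, 'cy': 189.501, 'k1': -0.079, 'world_from_camera': [[0.029, -0.992, 0.124, 0.319], [-1.0, -0.028, 0.004, -0.001], [-0.0, -0.124, -0.992, 1.187], [0.0, 0.0, 0.0, 1.0]]}
{'time': 0.1, 'q': array([ 1.19902359e+00,  2.38732818e-01, -1.41616509e-02,  1.31918016e+00,
        9.03211699e-06,  1.57083007e+00]), 'joint_vel': array([-0.00077764, -0.00128681,  0.00231804,  0.0004477 , -0.00025028,
       -0.00212894]), 'joint_efforts': array([ 2.79926098e-04, -5.39720714e+01,  3.46998525e+01,  1.34075509e-02,
        3.90270770e-06,  1.82782821e-05]), 'tcp_pos': array([0.1905671 , 0.48876231, 0.19933885]), 'ee_rot': array([ 1.84834254e-01,  9.82769500e-01, -6.27305257e-04, -1.22553646e-04]), 'ft_force': array([-0.1784172 , -0.12391264,  0.72561253]), 'moment': array([-0.02138447, -0.00611432,  0.01778079]), 'grasp_force': 0.0, 'finger_gap': 0.08563804493174368}
```

View pics/scene0.png

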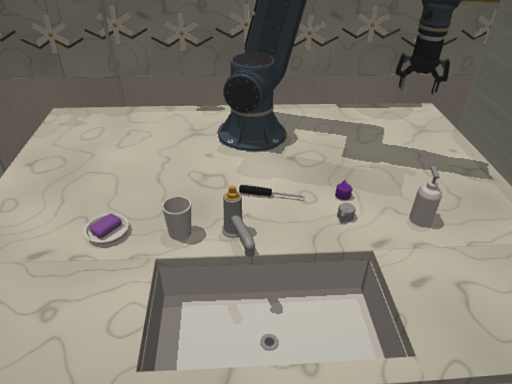

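View pics/top0.png

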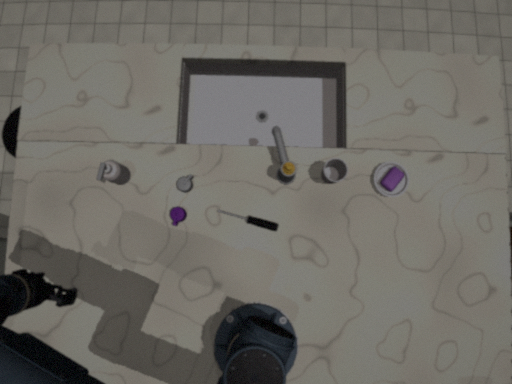

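The scene view shows the chrome knob at (346,212), the purple decoy at (344,190), and the brass spindle at (233,192). The top view shows the knob at (184,184) and the spindle at (288,169). I'll enlarge those areas.

Run:
```python
from h import *
a=cv2.imread('pics/scene0.png');b=cv2.imread('pics/top0.png')
def cr(im,u,v,w=20): return cv2.resize(im[v-w:v+w,u-w:u+w],(390,296) if 0 else (296,296),interpolation=cv2.INTER_CUBIC)
m=np.vstack([np.hstack([cr(a,346,212),cr(a,233,192)]),np.hstack([cr(b,184,184),cr(b,288,170)])])
m=np.clip(m.astype(float)*1.4,0,255).astype(np.uint8)
cv2.imwrite('pics/crop1.png',m)
for n in('scene','top'):
    P=cloud(n,np.load(f'pics/{n}0.npy'))
    for nm,(u,v) in {'knob':((346,212) if n=='scene' else (184,184)),'sp':((233,192) if n=='scene' else (288,169))}.items():
        Q=P[v-22:v+23,u-22:u+23].reshape(-1,3); z=Q[:,2]
        print(n,nm,'maxz',np.sort(z)[-5:].round(4))
        for lo,hi in ((.01,.025),(.027,.04)) if nm=='knob' else ((.108,.12),(.128,.15)):
            s=(z>lo)&(z<hi)
            if nm=='knob': s&=np.hypot(*(Q[:,:2]-np.median(Q[s][:,:2],0)).T)<.045
            print(lo,hi,s.sum(),Q[s].mean(0).round(4),Q[s].min(0).round(4),Q[s].max(0).round(4))
```

```text
scene knob maxz [0.7241 0.7241 0.7241 0.7241 0.7241]
0.01 0.025 79 [0.4974 0.2231 0.0178] [0.4705 0.207  0.01  ] [0.5113 0.25   0.0249]
0.027 0.04 169 [0.4843 0.2283 0.0329] [0.4577 0.2075 0.0272] [0.5081 0.2534 0.0375]
scene sp maxz [0.7241 0.7241 0.7241 0.7241 0.7241]
0.108 0.12 132 [ 0.528  -0.0804  0.1134] [ 0.503  -0.1031  0.108 ] [ 0.5437 -0.0585  0.1198]
0.128 0.15 45 [ 0.5199 -0.0808  0.1363] [ 0.5113 -0.088   0.1282] [ 0.5289 -0.0732  0.1427]
top knob maxz [1.187 1.187 1.187 1.187 1.187]
0.01 0.025 22 [0.4713 0.2148 0.0182] [0.4529 0.2083 0.0107] [0.5004 0.2379 0.025 ]
0.027 0.04 187 [0.4765 0.2296 0.0326] [0.4523 0.2088 0.0273] [0.5047 0.2526 0.0381]
top sp maxz [1.187 1.187 1.187 1.187 1.187]
0.108 0.12 130 [ 0.5146 -0.0794  0.113 ] [ 0.4938 -0.1016  0.1081] [ 0.5379 -0.059   0.1198]
0.128 0.15 30 [ 0.5132 -0.0793  0.1382] [ 0.5054 -0.0879  0.128 ] [ 0.5281 -0.0713  0.1444]
```

View pics/crop1.png

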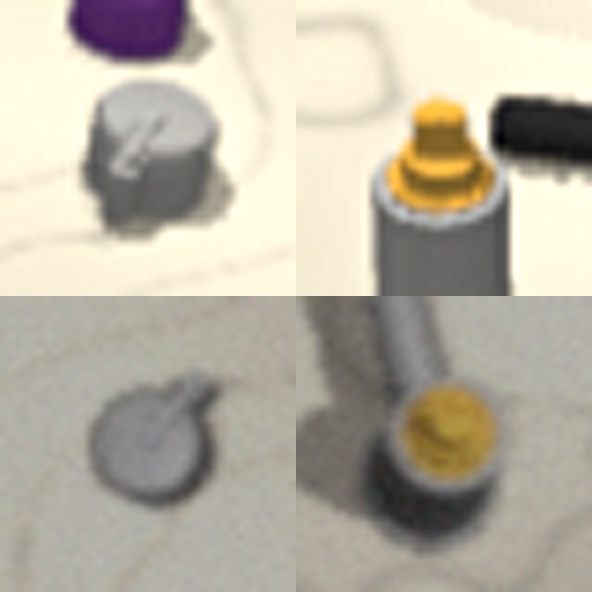

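Scene crop: the knob's nose points lower left, towards the camera. Top crop: cap centre about (150,448) and nose tip about (210,383), i.e. +x, −y. The spindle's flat isn't clear yet, so I'll average frames and enlarge more.

Run:
```python
from h import *
for n,(u,v) in {'scene':(233,192),'top':(288,169)}.items():
    I=[];D=[]
    for i in range(8):
        p,d=manip.read_camera(n); I.append(p.astype(float)); D.append(d)
    np.savez(f'pics/avg_{n}.npz',I=np.mean(I,0),D=np.median(D,0))
    print(n,np.std(I,0).mean(),np.std(D,0)[v-10:v+10,u-10:u+10].mean())
def cr(n,u,v,w=11):
    a=np.load(f'pics/avg_{n}.npz')['I'][v-w:v+w,u-w:u+w,::-1]
    a=np.clip((a-a.min())/(np.percentile(a,97)-a.min())*255,0,255).astype(np.uint8); return cv2.resize(a,(396,396),interpolation=cv2.INTER_NEAREST)
cv2.imwrite('pics/crop2.png',np.hstack([cr('scene',233,194),cr('top',289,169)]))
P=cloud('top',np.load('pics/avg_top.npz')['D']); Z=(P[160:182,278:300,2]*1000).round().astype(int)
print(Z)
c=np.load('pics/avg_top.npz')['I'][160:182,278:300]; print(c.mean(2).round().astype(int))
c=np.load('pics/avg_scene.npz')['I'][183:206,222:244]; print(c[...,0].round().astype(int))
P=cloud('scene',np.load('pics/avg_scene.npz')['D']); print((P[183:206,222:244,2]*1000).round().astype(int))
```

```text
scene 0.4660345368179326 0.015049603
top 1.6352023058506846 0.02459918
[[ -1   0  64  67  70  69  70  73  69  68  64  -1  -1  -1   0  -3   1   1
   -2  -2  -3  -1]
 [ -2  -1  62  66  70  70  71  72 113 111 113 112 113 113  -1   0  -1  -1
   -1  -1   0  -1]
 [ -1   0  -1  66  67  71 114 112 112 112 115 113 113 113 112 112  -1  -2
   -1   0  -1   0]
 [  0   0  -1  63  69 112 111 114 113 114 123 125 123 114 114 112 113  -1
    0   0   0  -2]
 [ -1  -2  -2  61 113 113 113 113 124 124 125 124 125 125 114 115 112 111
   -1  -2  -1  -2]
 [ -2  -2  -2 111 112 115 114 124 126 124 125 125 125 124 123 114 113 112
   -1  -1   0   1]
 [ -1  -1  -1 113 111 113 114 125 140 140 141 141 140 140 140 124 114 111
  111   0   3   0]
 [ -1   0   5 113 113 115 118 124 139 141 141 141 140 141 141 126 112 113
  111   0   0  -1]
 [  0   3  86 112 112 115 119 125 132 140 140 140 140 140 123 124 114 112
  111  -1  -1  -1]
 [  5   7  98 112 112 115 114 124 126 134 141 139 140 140 125 124 115 112
  114   1  -1   0]
 [  5  34  93 113 112 115 114 124 124 123 129 134 129 124 125 116 115 112
  112   0  -2  -1]
 [  6 
[... 6644 characters left out ...]
8 117 116 115 114 115 114 113
  113 112  -1   0]
 [  0 106 112 112 112 115 115 114 115 115 115 115 114 115 115 114 112 113
  111 109  -1  -1]
 [  0 103 109 112 112 113 113 114 114 115 115 115 114 114 112 112 112 112
  110 107   0   0]
 [  0  99 106 110 111 113 113 112 113 112 113 112 113 112 113 112 111 109
  107 103   0   0]
 [  0  95 103 106 107 110 111 112 112 112 113 112 112 112 111 110 108 107
  105 100   0   0]
 [ -1  92 100 103 105 106 107 108 109 109 109 109 109 108 108 107 105 103
  101  97   1   0]
 [ -1   0  97 101 102 104 105 105 106 107 107 106 106 105 104 104 102 101
   98  94   0   0]
 [  0   0  93  97  99 100 102 102 103 103 104 103 102 103 102 100  99  97
   95  91   0   0]]
```

View pics/crop2.png

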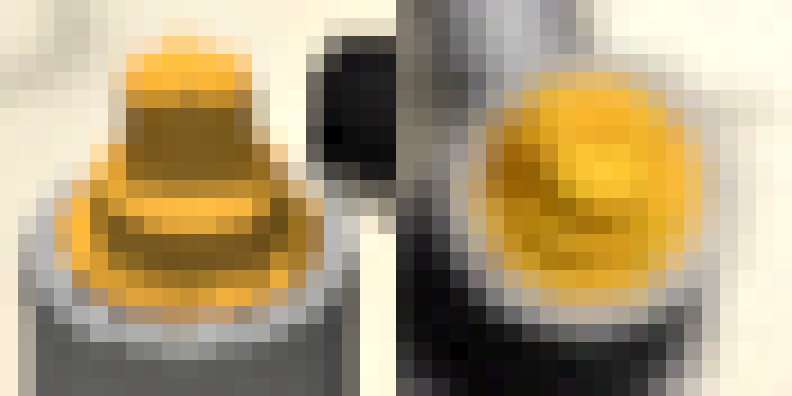

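The flat clearly faces the scene camera: it's evenly shaded in the scene view, with a straight +x edge in the top depth map. I'll fit it numerically, along with the knob.

```bash
cat >> h.py <<'E'
from scipy.optimize import least_squares
def circ(Q,r,x0):
    f=lambda p:np.hypot(Q[:,0]-p[0],Q[:,1]-p[1])-r
    return least_squares(f,x0,loss='soft_l1',f_scale=.001)
E
python3 - <<'E'
from h import *
S=cloud('scene',np.load('pics/avg_scene.npz')['D']); T=cloud('top',np.load('pics/avg_top.npz')['D'])
# flat plane
F=S[188:193,229:236].reshape(-1,3); F=F[(F[:,2]>.126)&(F[:,2]<.1385)]
c=F.mean(0); w,V=np.linalg.eigh(np.cov((F-c)[:,:2].T)); n=V[:,0]*np.sign(V[0,0])
print('flat',len(F),c.round(4),n.round(3),np.degrees(np.arctan2(n[1],n[0])),np.sqrt(w))
A=S[170:260,215:260].reshape(-1,3);print('axis via flat',(c[:2]-.0035*n).round(4))
for lo,hi,r in((.119,.1235,.013),(.113,.116,.019)):
    pass
for nm,C,b in(('scene',S,(180,215,210,256)),('top',T,(150,190,265,310))):
    A=C[b[0]:b[1],b[2]:b[3]].reshape(-1,3)
    for lo,hi in((.1225,.1275),(.110,.1275),(.1385,.1425)):
        m=(A[:,2]>lo)&(A[:,2]<hi); Q=A[m]; print(nm,lo,len(Q),'mean',Q.mean(0).round(4),'mid',((Q.min(0)+Q.max(0))/2).round(4),'ext',np.ptp(Q,axis=0).round(4))
A=S[205:240,215:250].reshape(-1,3); m=(A[:,2]>.085)&(A[:,2]<.107)&(np.hypot(A[:,0]-.515,A[:,1]+.08)<.035)
Q=A[m]; s=least_squares(lambda p:np.hypot(Q[:,0]-p[0],Q[:,1]-p[1])-p[2],[.515,-.08,.024]); print('body',len(Q),s.x.round(4),np.sqrt(2*s.cost/len(Q)))
# knob
for nm,C,b in(('scene',S,(195,230,325,368)),('top',T,(165,200,165,205))):
    A=C[b[0]:b[1],b[2]:b[3]].reshape(-1,3); k=A[(A[:,2]>.006)&(A[:,2]<.042)&(np.hypot(A[:,0]-.477,A[:,1]-.23)<.045)]
    t=k[k[:,2]>.0325]; print(nm,'top',len(t),np.median(t,0).round(4),((t.min(0)+t.max(0))/2).round(4),np.ptp(t,axis=0).round(4))
    print(' z',np.percentile(k[:,2],[50,80,90,97]).round(4))
    c0=np.array([.4765,.231])
    for i in range(4):
        d=k[:,:2]-c0; r=np.hypot(*d.T); no=d[r>.0265]; a=np.arctan2(no[:,1].mean(),no[:,0].mean())
        dirn=np.array([np.cos(a),np.sin(a)]); al=d@dirn; q=k[(k[:,2]>.031)&(al<.012)]
        # chord-based: disc truncated at al<.012 -> fit centre by min enclosing circle
        (x,y),R=cv2.minEnclosingCircle((q[:,:2]*1000).astype(np.float32)); c0=np.array([x,y])/1000
    print(nm,'enclosing',c0.round(4),R,'nose',np.degrees(a),len(no),'tip',al.max())
    W=k[(k[:,2]<.029)&(k[:,2]>.006)]; d=W[:,:2]-c0; W=W[np.abs(np.angle(np.exp(1j*(np.arctan2(d[:,1],d[:,0])-a))))>.5]
    if nm=='scene': s=circ(W,.023,c0); print(' wall',len(W),s.x.round(4))
for nm,uv in(('decoy',(178,215)),('tumbler',(334,171)),('pump',(113,171)),('dish',(389,180)),('sd',(250,219))):
    print(nm,T[uv[1],uv[0]].round(3))
E
```

```text
flat 28 [ 0.5212 -0.0806  0.1329] [ 1.    -0.026] -1.4954846582708115 [0.00050038 0.00494181]
axis via flat [ 0.5177 -0.0805]
scene 0.1225 41 mean [ 0.5234 -0.0809  0.1245] mid [ 0.5215 -0.0807  0.1241] ext [0.0184 0.0245 0.0029]
scene 0.11 168 mean [ 0.5263 -0.0809  0.1168] mid [ 0.522  -0.0808  0.1178] ext [0.0367 0.0446 0.0154]
scene 0.1385 19 mean [ 0.5178 -0.0804  0.1407] mid [ 0.5174 -0.0804  0.1404] ext [0.009  0.0146 0.0021]
top 0.1225 39 mean [ 0.5173 -0.08    0.1244] mid [ 0.5175 -0.0808  0.1245] ext [0.0233 0.0226 0.0038]
top 0.11 174 mean [ 0.5151 -0.0795  0.1158] mid [ 0.5155 -0.0803  0.1185] ext [0.0431 0.0428 0.0157]
top 0.1385 23 mean [ 0.5138 -0.0799  0.1402] mid [ 0.5133 -0.0796  0.1403] ext [0.0089 0.0166 0.0023]
body 93 [ 0.5174 -0.0805  0.0231] 0.000400391154324186
scene top 108 [0.4806 0.2292 0.0335] [0.4818 0.2298 0.0347] [0.0446 0.0381 0.0043]
 z [0.0306 0.0335 0.0341 0.0358]
scene enclosing [0.4771 0.2311] 21.693309783935547 nose -33.083805542162814 48 tip 0.03687668145962518
 wall 61 [0.4771 0.2311]
top top 115 [0.476  0.2294 0.0335] [0.4781 0.2311 0.0346] [0.0465 0.0402 0.0042]
 z [0.0326 0.0336 0.0344 0.0355]
top enclosing [0.4754 0.2319] 21.405256271362305 nose -39.90466930406553 18 tip 0.036451858725396205
decoy [0.379 0.243 0.033]
tumbler [ 0.531 -0.231  0.005]
pump [0.495 0.422 0.109]
dish [ 0.503 -0.394  0.035]
sd [0.374 0.026 0.025]
```

Run:
```python
from h import *
from scipy.optimize import minimize
for n,b in(('scene',(195,230,325,368)),('top',(165,200,165,205))):
    C=cloud(n,np.load(f'pics/avg_{n}.npz')['D'])[b[0]:b[1],b[2]:b[3]].reshape(-1,3)
    uv=[(u,v) for v in range(b[0],b[1]) for u in range(b[2],b[3])]
    G=np.array([onz(n,u,v,.033)[:2] for u,v in uv])
    m=((C[:,2]>.028)&(C[:,2]<.05)).astype(float)
    def sdf(p):
        d=G-p[:2]; a=p[2]; x=d@[np.cos(a),np.sin(a)]; y=d@[-np.sin(a),np.cos(a)]
        disc=np.hypot(x,y)-.023; box=np.maximum(np.maximum(np.abs(y)-.006,x-.036),-x)
        return np.minimum(disc,box)
    f=lambda p: np.sum((1/(1+np.exp(sdf(p)/.0005))-m)**2)
    best=min((minimize(f,[.4765+dx,.231+dy,np.radians(a)],method='Nelder-Mead',options=dict(initial_simplex=[[.4765+dx,.231+dy,np.radians(a)],[.479+dx,.231+dy,np.radians(a)],[.4765+dx,.233+dy,np.radians(a)],[.4765,.231,np.radians(a+8)]])) for dx in(-.002,.001) for dy in(-.001,.001) for a in(-50,-40,-30)),key=lambda r:r.fun)
    print(n,best.x[:2].round(4),np.degrees(best.x[2]),best.fun)
s=manip.read_state()
from scipy.spatial.transform import Rotation as R
M=R.from_quat(s['ee_rot']).as_matrix(); print(M.round(3),s['time'])
print('shift tool', (M.T@(np.array([.4765,.2313,.09])-s['tcp_pos'])).round(4))
```

```text
scene [0.4814 0.2299] -34.80924457447513 5.544786118001406
top [0.4749 0.2307] -34.932636110831425 5.462446205730994
[[-0.932  0.363 -0.   ]
 [ 0.363  0.932 -0.   ]
 [ 0.    -0.    -1.   ]] 0.9
shift tool [-0.3599 -0.1364  0.1099]
```

```bash
python3 -m creep '{"series":[{"travel":[-0.06,-0.023,0],"rotation":[0,0,4],"gripper":-1},{"travel":[-0.12,-0.046,0],"rotation":[0,0,8],"gripper":-1},{"travel":[-0.18,-0.068,0.02],"rotation":[0,0,13.7],"gripper":-1},{"travel":[-0.24,-0.091,0.04],"rotation":[0,0,13.7],"gripper":-1},{"travel":[-0.30,-0.114,0.06],"rotation":[0,0,13.7],"gripper":-1},{"travel":[-0.36,-0.1364,0.08],"rotation":[0,0,13.7],"gripper":-1},{"travel":[-0.36,-0.1364,0.11],"rotation":[0,0,13.7],"gripper":-1},{"travel":[-0.36,-0.1364,0.11],"rotation":[0,0,13.7],"gripper":-1},{"travel":[-0.36,-0.1364,0.11],"rotation":[0,0,13.7],"gripper":-1}]}' 60
python3 - <<'E'
from h import *
from scipy.spatial.transform import Rotation as R
s=manip.read_state();M=R.from_quat(s['ee_rot']).as_matrix();print(M.round(3),s['q'].round(3))
print((M.T@(np.array([.4765,.231,.004])-s['tcp_pos'])).round(4))
p,d=snap('scene','s1'); C=cloud('scene',d)
cv2.imwrite('pics/c3.png',cv2.resize(p[120:250,270:440,::-1],(680,520),interpolation=cv2.INTER_CUBIC))
E
```

```text
time: 2.02
tcp_pos: [0.4764, 0.2317, 0.0906]
ee_rot: [0.301, 0.954, 0.0, -0.0]
ft_force: [-1.1, 0.4, 0.7]
finger_gap: 0.0852
grasp_force: 0.0
[[-0.819  0.574  0.   ]
 [ 0.574  0.819  0.   ]
 [ 0.     0.    -1.   ]] [ 0.453  0.306 -0.209  1.056  0.     1.063]
[-0.0005 -0.0005  0.0866]
```

View pics/c3.png

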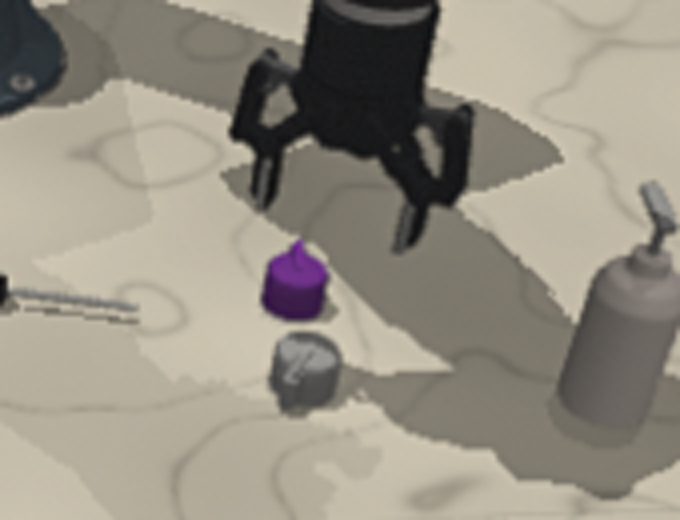

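The open fingers (tips at about (262,195) and (405,240) in the crop) straddle the knob's position at about (305,370), clear of the purple decoy. Descending and gripping.

```bash
python3 -m creep '{"series":[{"travel":[0,0,0.04],"rotation":[0,0,0],"gripper":-1},{"travel":[0,0,0.07],"rotation":[0,0,0],"gripper":-1},{"travel":[0,0,0.086],"rotation":[0,0,0],"gripper":-1},{"travel":[0,0,0.086],"rotation":[0,0,0],"gripper":-1},{"travel":[0,0,0.086],"rotation":[0,0,0],"gripper":1},{"travel":[0,0,0.086],"rotation":[0,0,0],"gripper":1},{"travel":[0,0,0.086],"rotation":[0,0,0],"gripper":1},{"travel":[0,0,0.086],"rotation":[0,0,0],"gripper":1},{"travel":[0,0,0.086],"rotation":[0,0,0],"gripper":1},{"travel":[0,0,0.086],"rotation":[0,0,0],"gripper":1}]}' 60
python3 - <<'E'
from h import *
s=manip.read_state();print(s['tcp_pos'],s['ft_force'])
E
```

```text
time: 3.32
tcp_pos: [0.4765, 0.2311, 0.0039]
ee_rot: [0.301, 0.954, -0.0, -0.0]
ft_force: [-0.2, 0.0, 0.1]
finger_gap: 0.0001
grasp_force: 0.0
[0.47654143 0.23114476 0.00386823] [-0.21318427  0.03083352  0.06799874]
```

Run:
```python
from h import *
p,d=snap('scene','s2'); q,e=snap('top','t2')
a=cv2.resize(p[140:240,285:415,::-1],(780,600)); 
b=cv2.resize(q[150:240,140:230,::-1],(300,300))
cv2.imwrite('pics/c4.png',np.vstack([np.hstack([cv2.resize(a,(480,370)),cv2.resize(b,(320,370))])]))
```

```text
(no output)
```

View pics/c4.png

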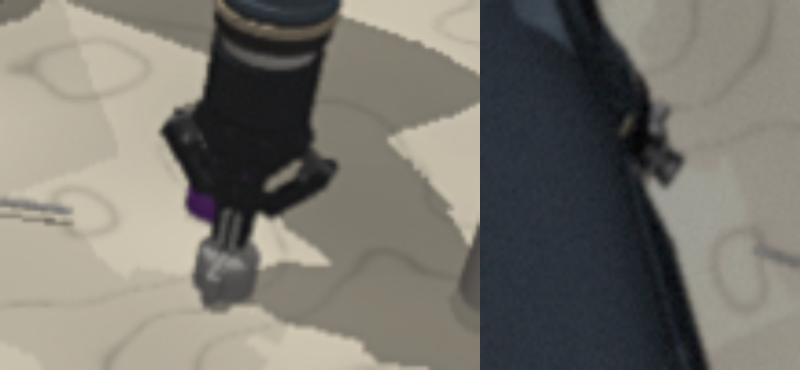

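The fingers shut completely with the knob just in front of them, at about (227,270) in the left crop. It slipped out or was pushed, so I'll measure where it is now.

```bash
cat >> h.py <<'E'
from scipy.optimize import minimize
def knobfit(n,D,x0,zlo=.028,zhi=.05,zp=.033,w=22,grid=(-50,-35,-20)):
    c=manip.camera_info(n);T=np.linalg.inv(np.array(c['world_from_camera']))
    q=T[:3]@np.array([x0[0],x0[1],zp,1]);u0,v0=int(c['fx']*q[0]/q[2]+c['cx']),int(c['fy']*q[1]/q[2]+c['cy'])
    C=cloud(n,D)[v0-w:v0+w,u0-w:u0+w].reshape(-1,3)
    G=np.array([onz(n,u,v,zp)[:2] for v in range(v0-w,v0+w) for u in range(u0-w,u0+w)])
    return C,G
E
python3 - <<'E'
from h import *
S=cloud('scene',np.load('pics/s2.npy'));T=cloud('top',np.load('pics/t2.npy'))
for n,C,b in(('scene',S,(190,232,322,372)),('top',T,(160,200,165,205))):
    A=C[b[0]:b[1],b[2]:b[3]]; print(n)
    Z=(A[...,2]*1000).round().astype(int)
    if n=='scene': print(Z[::2,::2])
    k=A.reshape(-1,3); t=k[(k[:,2]>.032)&(k[:,2]<.0365)]; print(len(t),((t.min(0)+t.max(0))/2).round(4),np.ptp(t,axis=0).round(4),np.median(t,0).round(4))
k=S[195:232,325:368].reshape(-1,3); k=k[(k[:,2]>.006)&(k[:,2]<.029)&(np.hypot(k[:,0]-.49,k[:,1]-.225)<.05)]
s=least_squares(lambda p:np.hypot(k[:,0]-p[0],k[:,1]-p[1])-.023,[.49,.225],loss='soft_l1',f_scale=.0007); print('wall',len(k),s.x)
E
```

```text
scene
[[  2  -1  -2  -3  -1   0   1  21  86  88  86  93  95  93 104 105 106  96
    0  -2  97 109 115 120 121]
 [ -1  -1   1  -1  -2   2   0  15  82  83  82  88  89  84  93  97 102  86
   90  93 105 108 110 112 112]
 [  2   0  -1  -1  -1  -1   0  10  21  19  22  81  82  80  87  88  90  89
   95  98  98 101 102  -2   0]
 [  1   3   2   1  -1   0   0   8   9  14  15  72  76  73  80  80  82  88
   91  92  93  98   1   1   0]
 [ -1   1  -3  -1  -1   0  -1   1   2   6   7  65  69  72  75  76  70  79
   85  87  -2   1  -1  -2  -1]
 [ -1  -2   1  -2   0  -1   2   1   1  -3   0  58  61  66  64  66   1  -2
    1  -2   0  -1   0   0   2]
 [ -1   0  -2   1  -2   2   2  -1   1  -1  51  52  56  58  59  58  -3  -2
   -1  -1  -1  -1   1   3  -1]
 [ -1   0  -3   0   2  -1  -3   0   0   1  33  48  50  55  52  53  -2  -1
    0   0   1   0  -2   0   0]
 [  2   0  -1  -1  -4   0  -1  -1   1  33  34  42  45  47  48  37  -1   1
   -1   1   0  -1   0   0  -1]
 [  1  -1  -2   1   2   0  -2  -1  -1  33  33  36  36  41  34  34  33  -1
    0   2  -1  -2  -1   0   0]
 [  0  -2  -1   1  -1  -2   1   1  20  32  3
[... 591 characters left out ...]
  -1  -1   0   1   0   1  -1   0  -2   8   0   0  -2   0  -2  -2  -1
    2   1   1   2   0   1  -1]
 [  0   1   1   0  -1   1   0   0  -2   0   1   0  -2  -1   1   2  -1  -2
   -3   0  -1   0   0   0  -1]
 [  2   0  -1   0  -2   1   1   1  -1  -1   1   0   0   2  -3  -2  -1  -2
    0   1   1  -1  -2  -1  -1]
 [ -2  -1   0  -1   0  -2   1  -1  -2   0   1   2   0   1   0   0   0  -1
    1   0   0   1   0   0   0]
 [  2  -1   1  -3   0  -1   0   0   1  -1   0   0   0  -2  -3  -1  -1   0
   -1   1   0   2   2  -1  -1]]
72 [0.484  0.229  0.0342] [0.0412 0.0398 0.0044] [0.4859 0.2235 0.0334]
top
9 [0.4765 0.2218 0.0345] [0.0435 0.0193 0.0039] [0.4921 0.2156 0.0346]
wall 115 [0.47849883 0.22966851]
```

Run:
```python
from h import *
S=cloud('scene',np.load('pics/s1.npy'))
for nm,(u0,u1,v0,v1) in {'R':(364,378,160,186),'L':(330,342,150,176)}.items():
    A=S[v0:v1,u0:u1].reshape(-1,3); A=A[(A[:,2]>.06)]; A=A[np.argsort(A[:,2])[:12]]; print(nm,A.round(4))
S=cloud('scene',np.load('pics/s2.npy'))
A=S[198:210,340:354].reshape(-1,3);A=A[A[:,2]>.038];A=A[np.argsort(A[:,2])];print(A[:30:2].round(4),A[30:].mean(0))
```

```text
R [[0.5088 0.2686 0.1355]
 [0.5113 0.2623 0.1375]
 [0.5141 0.2636 0.1395]
 [0.5105 0.262  0.1401]
 [0.5108 0.2671 0.1401]
 [0.513  0.2635 0.1418]
 [0.5093 0.262  0.1423]
 [0.512  0.2685 0.144 ]
 [0.5119 0.2634 0.1441]
 [0.5128 0.2656 0.1447]
 [0.5097 0.269  0.1454]
 [0.5143 0.2701 0.1456]]
L [[0.4471 0.1985 0.135 ]
 [0.4591 0.1874 0.1372]
 [0.4421 0.2019 0.1379]
 [0.4561 0.1933 0.1382]
 [0.4616 0.1892 0.1389]
 [0.4483 0.1843 0.1394]
 [0.4507 0.1968 0.1407]
 [0.4597 0.1842 0.1408]
 [0.4424 0.2014 0.1413]
 [0.4609 0.1864 0.1416]
 [0.4568 0.1926 0.1418]
 [0.4572 0.1845 0.1422]]
[[0.4832 0.2231 0.0382]
 [0.4911 0.2289 0.041 ]
 [0.4884 0.2294 0.0423]
 [0.4843 0.2221 0.0427]
 [0.4912 0.2338 0.0444]
 [0.4872 0.2238 0.0449]
 [0.4886 0.237  0.0456]
 [0.484  0.2217 0.0459]
 [0.4799 0.2172 0.0462]
 [0.4895 0.2284 0.0466]
 [0.4817 0.2193 0.0476]
 [0.4793 0.2446 0.0481]
 [0.4787 0.2171 0.0487]
 [0.4845 0.2237 0.0497]
 [0.4858 0.2315 0.0505]] [0.48548519 0.2272745  0.06132289]
```

By the camera, the finger tips stand about 33 mm higher than the reported TCP implies: 0.135 against 0.104 when open, and on top of the knob when shut. The knob hasn't moved. I'll rise, open and check that offset, including against the start picture.

```bash
python3 -m creep '{"series":[{"travel":[0,0,-0.03],"rotation":[0,0,0],"gripper":1},{"travel":[0,0,-0.06],"rotation":[0,0,0],"gripper":-1},{"travel":[0,0,-0.06],"rotation":[0,0,0],"gripper":-1},{"travel":[0,0,-0.06],"rotation":[0,0,0],"gripper":-1},{"travel":[0,0,-0.06],"rotation":[0,0,0],"gripper":-1},{"travel":[0,0,-0.06],"rotation":[0,0,0],"gripper":-1}]}'
python3 - <<'E'
from h import *
p,d=snap('scene','s3'); S=cloud('scene',d); s=manip.read_state(); print(s['tcp_pos'],s['finger_gap'])
def tips(S,c,lo):
    A=S.reshape(-1,3); ok=(A[:,2]>lo)&(A[:,2]<.3)&(np.hypot(A[:,0]-c[0],A[:,1]-c[1])<.075); A=A[ok]
    yd=np.array([.574,.819]) 
    return A
A=tips(S,s['tcp_pos'],.042)
yd=np.array([.574,.819]);xd=np.array([-.819,.574])
Y=(A[:,:2]-s['tcp_pos'][:2])@yd; X=(A[:,:2]-s['tcp_pos'][:2])@xd
for sg in(-1,1):
    m=(Y*sg>.02); o=np.argsort(A[m][:,2])[:60]; print(sg,'lowest z',A[m][o][:8,2].round(4),'Y',Y[m][o].min().round(4),Y[m][o].max().round(4),'X',X[m][o].min().round(4),X[m][o].max().round(4))
print('body: z>.13', Y[A[:,2]>.15].min(),Y[A[:,2]>.15].max())
C=cloud('scene',np.load('pics/scene0.npy'));A=tips(C,(.191,.489),.15);print('start lowest z',np.sort(A[:,2])[:10].round(4))
E
```

```text
time: 4.18
tcp_pos: [0.4761, 0.231, 0.0631]
ee_rot: [0.301, 0.954, -0.001, -0.0]
ft_force: [-0.4, -0.6, -0.7]
finger_gap: 0.0851
grasp_force: 0.0
[0.47624132 0.23103813 0.0632865 ] 0.08526314956035025
-1 lowest z [0.1069 0.1091 0.1095 0.1102 0.1102 0.1115 0.1133 0.1139] Y -0.0571 -0.0429 X -0.0139 0.0102
1 lowest z [0.1085 0.1091 0.1103 0.1126 0.1131 0.1133 0.1144 0.1161] Y 0.0426 0.056 X -0.0151 0.008
body: z>.13 -0.07345476968175849 0.07193120798197437
start lowest z [0.2432 0.2438 0.244  0.2448 0.2449 0.2451 0.2461 0.2469 0.2484 0.2489]
```

The offset is consistent at about +31 mm, including at the start pose, and xy agrees. So I'll descend to a reported z of about −0.024.

```bash
python3 -m creep '{"series":[{"travel":[0,0,0.03],"rotation":[0,0,0],"gripper":-1},{"travel":[0,0,0.06],"rotation":[0,0,0],"gripper":-1},{"travel":[0,0,0.075],"rotation":[0,0,0],"gripper":-1},{"travel":[0,0,0.087],"rotation":[0,0,0],"gripper":-1},{"travel":[0,0,0.087],"rotation":[0,0,0],"gripper":-1}]}' 60 && python3 -m creep '{"series":[{"travel":[0,0,0],"rotation":[0,0,0],"gripper":1},{"travel":[0,0,0],"rotation":[0,0,0],"gripper":1},{"travel":[0,0,0],"rotation":[0,0,0],"gripper":1},{"travel":[0,0,0],"rotation":[0,0,0],"gripper":1},{"travel":[0,0,0],"rotation":[0,0,0],"gripper":1}]}' 60
```

```text
time: 4.85
tcp_pos: [0.4763, 0.2311, -0.0235]
ee_rot: [0.301, 0.954, -0.0, -0.0]
ft_force: [0.2, 0.2, 0.5]
finger_gap: 0.0852
grasp_force: 0.0
time: 5.48
tcp_pos: [0.4771, 0.2315, -0.022]
ee_rot: [0.301, 0.954, 0.0, 0.001]
ft_force: [-1.3, 0.3, 7.2]
finger_gap: 0.044
grasp_force: 60.5
```

Gripped: gap 44 mm at 60 N. Lifting and checking.

```bash
python3 -m creep '{"series":[{"travel":[0,0,-0.02],"rotation":[0,0,0],"gripper":1},{"travel":[0,0,-0.07],"rotation":[0,0,0],"gripper":1},{"travel":[0,0,-0.13],"rotation":[0,0,0],"gripper":1},{"travel":[0,0,-0.18],"rotation":[0,0,0],"gripper":1},{"travel":[0,0,-0.18],"rotation":[0,0,0],"gripper":1},{"travel":[0,0,-0.18],"rotation":[0,0,0],"gripper":1}]}'
python3 - <<'E'
from h import *
from scipy.spatial.transform import Rotation as R
s=manip.read_state();M=R.from_quat(s['ee_rot']).as_matrix();print(s['tcp_pos'],s['q'].round(2))
p,d=snap('scene','s4')
c=manip.camera_info('scene');T=np.linalg.inv(np.array(c['world_from_camera']));q=T[:3]@np.append(s['tcp_pos'],1)
u,v=int(c['fx']*q[0]/q[2]+c['cx']),int(c['fy']*q[1]/q[2]+c['cy']);print(u,v)
cv2.imwrite('pics/c5.png',cv2.resize(p[v-45:v+30,u-50:u+50,::-1],(800,600),interpolation=cv2.INTER_CUBIC))
S=cloud('scene',d); A=S[v-40:v+30,u-40:u+40].reshape(-1,3);A=A[(A[:,2]>.03)&(A[:,2]<.3)];print('lowest',np.sort(A[:,2])[:12].round(4))
print((M.T@(np.array([.517,-.0805,s['tcp_pos'][2]])-s['tcp_pos'])).round(4), R.from_matrix(M).as_rotvec())
E
```

```text
time: 6.22
tcp_pos: [0.4762, 0.231, 0.1564]
ee_rot: [0.301, 0.954, -0.0, -0.0]
ft_force: [-1.1, 0.2, -1.6]
finger_gap: 0.0444
grasp_force: 61.9
[0.47616565 0.23102467 0.156413  ] [ 0.45  0.26 -0.09  1.22 -0.    1.06]
354 169
lowest [0.0301 0.0302 0.0303 0.0303 0.0304 0.0305 0.0306 0.0307 0.0307 0.0307
 0.0309 0.031 ]
[-2.122e-01 -2.317e-01  1.000e-04] [-9.44726958e-01 -2.99584565e+00  5.71849141e-04]
```

View pics/c5.png

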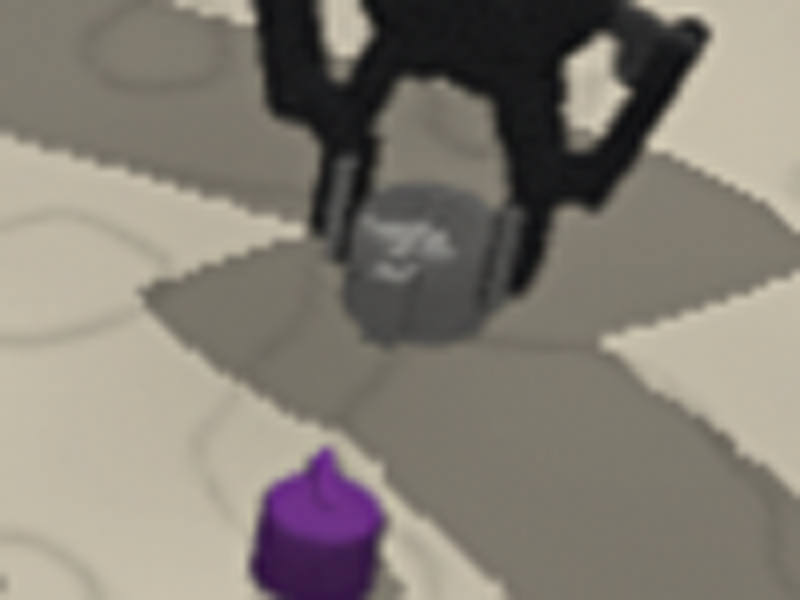

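The knob is held upright with its nose at the lower left (about (385,330)) and the finger tips about 10 mm above its underside. Next I carry it over the spindle, turning +33.4° in yaw.

```bash
python3 -m creep '{"series":[{"travel":[-0.035,-0.038,0],"rotation":[0,0,-6],"gripper":1},{"travel":[-0.07,-0.076,0],"rotation":[0,0,-12],"gripper":1},{"travel":[-0.105,-0.115,0],"rotation":[0,0,-18],"gripper":1},{"travel":[-0.14,-0.153,0],"rotation":[0,0,-24],"gripper":1},{"travel":[-0.175,-0.191,0],"rotation":[0,0,-29],"gripper":1},{"travel":[-0.2,-0.218,0],"rotation":[0,0,-33.4],"gripper":1},{"travel":[-0.2122,-0.2317,0],"rotation":[0,0,-33.4],"gripper":1},{"travel":[-0.2122,-0.2317,0],"rotation":[0,0,-33.4],"gripper":1},{"travel":[-0.2122,-0.2317,0],"rotation":[0,0,-33.4],"gripper":1}]}'
cat > look.py <<'E'
from h import *
import sys
from scipy.spatial.transform import Rotation as R
s=manip.read_state();M=R.from_quat(s['ee_rot']).as_matrix();t=s['tcp_pos'];print(t,M.round(3)[:2].tolist(),s['ft_force'].round(2),s['q'].round(2))
tag=sys.argv[1];D=[]
for i in range(4):
    p,d=manip.read_camera('scene');D.append(d)
d=np.median(D,0);np.save(f'pics/{tag}.npy',d)
S=cloud('scene',d);zb=float(sys.argv[2])
A=S.reshape(-1,3); A=A[(np.hypot(A[:,0]-.517,A[:,1]+.08)<.05)&(A[:,2]>zb-.006)&(A[:,2]<zb+.040)]
y=A[:,1]
print('bottom z',np.sort(A[:,2])[:8].round(4))
W=A[(A[:,2]>zb+.001)&(A[:,2]<zb+.030)]
# cap wall + nose: fit outline distance
def f(p):
    d=W[:,:2]-p[:2];a=p[2];x=d@[np.cos(a),np.sin(a)];yy=d@[-np.sin(a),np.cos(a)]
    disc=np.hypot(x,yy)-.023;qx=np.abs(x-.018)-.018;qy=np.abs(yy)-.006
    box=np.hypot(np.maximum(qx,0),np.maximum(qy,0))+np.minimum(np.maximum(qx,qy),0)
    low=W[:,2]<zb+.004
    return np.where(low,disc,np.minimum(disc,box))
r=min((least_squares(f,[.517,-.0805,a],loss='soft_l1',f_scale=.0007) for a in(-.25,-.1,0,.1,.25)),key=lambda r:r.cost)
print('knob fit',r.x[:2].round(4),np.degrees(r.x[2]).round(2),len(W),'rms',np.sqrt(np.mean(f(r.x)**2)).round(5), 'front nose y',)
N=W[W[:,0]>r.x[0]+.031];print('nose tip pts',len(N),N.mean(0).round(4) if len(N) else '')
b=cv2.resize(p[130:205,183:283,::-1],(800,600),interpolation=cv2.INTER_CUBIC);cv2.imwrite(f'pics/{tag}.png',b)
E
python3 look.py s5 .178
```

```text
time: 7.4
tcp_pos: [0.517, -0.0794, 0.1564]
ee_rot: [0.014, 1.0, 0.0, -0.001]
ft_force: [1.1, 0.1, -1.8]
finger_gap: 0.0443
grasp_force: 61.9
[ 0.51702935 -0.07938661  0.15638273] [[-1.0, 0.028, -0.001], [0.028, 1.0, 0.0]] [ 1.07  0.12 -1.82] [-0.15  0.25 -0.1   1.21  0.   -0.12]
bottom z [0.1781 0.1781 0.1789 0.1793 0.1795 0.1795 0.1798 0.1802]
knob fit [ 0.5169 -0.0807] -0.71 246 rms 0.00355 front nose y
nose tip pts 43 [ 0.5522 -0.0825  0.1972]
```

View pics/s5.png

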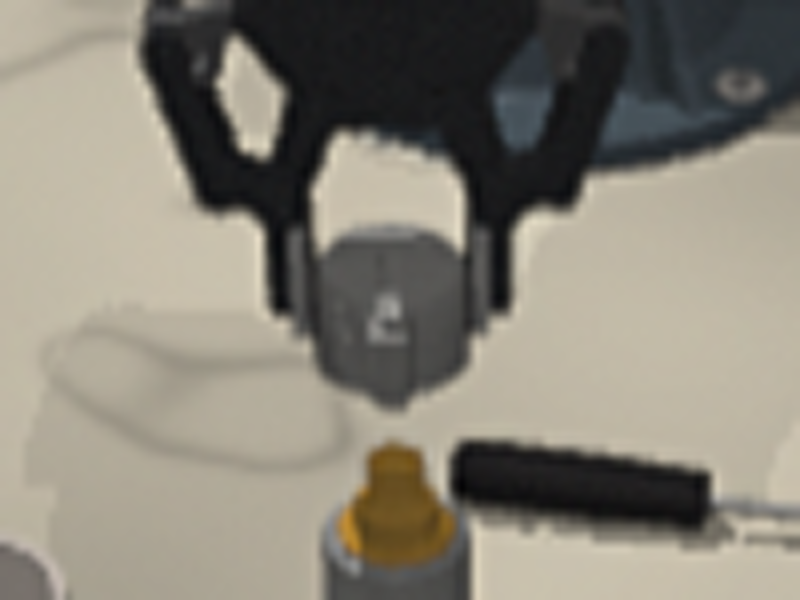

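The nose points straight at the camera, centred at about (390,395), with the spindle right below at (395,455). I'll refit without the finger points.

```bash
sed -i 's/^# cap wall.*/W=W[(np.abs(W[:,1]+.0805)<.0185)|(W[:,2]<zb+.0075)]/' look.py; sed -i 's/^d=np.median.*/d=np.median(D,0) if len(sys.argv)<4 else np.load(sys.argv[3]);np.save(f"pics\/{tag}.npy",d)/;s/range(4)/range(4 if len(sys.argv)<4 else 1)/' look.py; python3 look.py s6 .178 pics/s5.npy
```

```text
[ 0.51740204 -0.07932695  0.15691848] [[-1.0, 0.027, -0.0], [0.027, 1.0, 0.0]] [-0.24  0.46 -1.49] [-0.15  0.25 -0.1   1.21  0.   -0.13]
bottom z [0.1781 0.1781 0.1789 0.1793 0.1795 0.1795 0.1798 0.1802]
knob fit [ 0.5167 -0.0806] -0.73 166 rms 0.00067 front nose y
nose tip pts 43 [ 0.5522 -0.0825  0.1972]
```

```bash
python3 -m creep '{"series":[{"travel":[-0.0008,0,0.015],"rotation":[0,0,0],"gripper":1},{"travel":[-0.0008,0,0.03],"rotation":[0,0,0],"gripper":1},{"travel":[-0.0008,0,0.035],"rotation":[0,0,0],"gripper":1},{"travel":[-0.0008,0,0.038],"rotation":[0,0,0],"gripper":1},{"travel":[-0.0008,0,0.041],"rotation":[0,0,0],"gripper":1},{"travel":[-0.0008,0,0.041],"rotation":[0,0,0],"gripper":1}]}' 90
```

```text
time: 8.4
tcp_pos: [0.5183, -0.08, 0.1159]
ee_rot: [0.014, 1.0, 0.0, 0.0]
ft_force: [0.3, 1.8, -2.2]
finger_gap: 0.0437
grasp_force: 92.1
```

The knob is 3 mm over the tip with no reaction, so it has entered. Continuing.

```bash
python3 -m creep '{"series":[{"travel":[0,0,0.003],"rotation":[0,0,0],"gripper":1},{"travel":[0,0,0.006],"rotation":[0,0,0],"gripper":1},{"travel":[0,0,0.009],"rotation":[0,0,0],"gripper":1},{"travel":[0,0,0.011],"rotation":[0,0,0],"gripper":1},{"travel":[0,0,0.011],"rotation":[0,0,0],"gripper":1}]}'
```

```text
time: 9.02
tcp_pos: [0.5184, -0.0799, 0.1047]
ee_rot: [0.014, 1.0, 0.0, 0.0]
ft_force: [2.1, 5.3, -0.8]
finger_gap: 0.0435
grasp_force: 92.1
```

```bash
python3 -m creep '{"series":[{"travel":[0,0.0003,0.003],"rotation":[0,0,0],"gripper":1},{"travel":[0,0.0003,0.006],"rotation":[0,0,0],"gripper":1},{"travel":[0,0.0003,0.008],"rotation":[0,0,0],"gripper":1},{"travel":[0,0.0003,0.008],"rotation":[0,0,0],"gripper":1},{"travel":[0,0.0003,0.008],"rotation":[0,0,0],"gripper":1}]}'; python3 look.py s7 .118
```

```text
time: 9.65
tcp_pos: [0.5186, -0.0799, 0.0973]
ee_rot: [0.014, 1.0, 0.0, 0.0]
ft_force: [0.2, 5.6, 7.9]
finger_gap: 0.0433
grasp_force: 92.3
[ 0.51856544 -0.07990439  0.09734438] [[-1.0, 0.028, 0.001], [0.028, 1.0, 0.0]] [0.19 5.61 7.87] [-0.15  0.29 -0.21  1.07  0.   -0.13]
bottom z [0.112  0.1121 0.1121 0.1122 0.1123 0.1123 0.1125 0.1125]
knob fit [ 0.5179 -0.0812] -2.0 147 rms 0.00063 front nose y
nose tip pts 43 [ 0.5531 -0.0828  0.1363]
```

```bash
python3 -m creep '{"series":[{"travel":[0,0.0003,0.001],"rotation":[0,0,0],"gripper":1},{"travel":[0,0.0003,0.002],"rotation":[0,0,0],"gripper":1},{"travel":[0,0.0003,0.003],"rotation":[0,0,0],"gripper":1},{"travel":[0,0.0003,0.003],"rotation":[0,0,0],"gripper":1},{"travel":[0,0.0003,0.003],"rotation":[0,0,0],"gripper":1}]}'
```

```text
time: 10.48
tcp_pos: [0.5187, -0.0799, 0.095]
ee_rot: [0.014, 1.0, -0.0, 0.001]
ft_force: [-3.5, 3.9, 14.1]
finger_gap: 0.0438
grasp_force: 93.7
```

```bash
python3 -m creep '{"series":[{"travel":[0,0,0.0005],"rotation":[0,0,0],"gripper":1},{"travel":[0,0,0.001],"rotation":[0,0,0],"gripper":1},{"travel":[0,0,0.001],"rotation":[0,0,0],"gripper":1},{"travel":[0,0,0.001],"rotation":[0,0,0],"gripper":1}]}'; python3 look.py s8 .117
```

```text
time: 10.98
tcp_pos: [0.5188, -0.0799, 0.0948]
ee_rot: [0.014, 1.0, -0.0, 0.001]
ft_force: [-5.9, 4.2, 22.2]
finger_gap: 0.0435
grasp_force: 94.3
[ 0.51876644 -0.07989237  0.09483838] [[-1.0, 0.028, 0.002], [0.028, 1.0, -0.001]] [-5.85  4.19 22.22] [-0.15  0.29 -0.22  1.06 -0.   -0.12]
bottom z [0.1111 0.1111 0.1113 0.1113 0.1119 0.112  0.112  0.1122]
knob fit [ 0.518  -0.0813] -2.01 156 rms 0.00079 front nose y
nose tip pts 47 [ 0.553  -0.0827  0.1347]
```

View pics/s8.png

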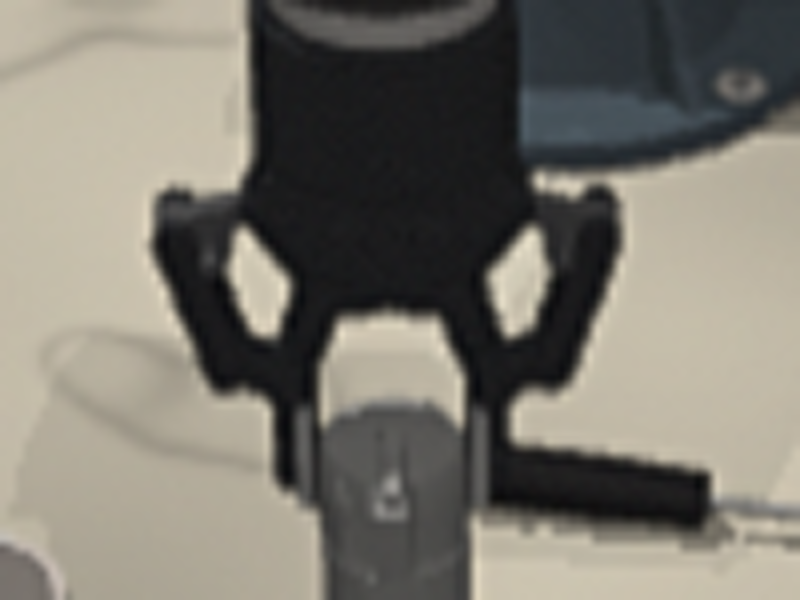

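The knob is seated: its underside is at about 0.117 m (the stop height), the nose is on the flat's side at −2°, and there's about 22 N against a stiff stop. Handing in.

```bash
python3 -c "
from workcell import manip
print(manip.hand_in())"
```

```text
the job is handed in; nothing more can be done
None
```

The knob is back on the spindle with its nose on the flat's side and pressed to the tap's stop. The gripper was still holding it down when I handed in; no verdict came back.

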